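Unpack the keyhole bracket and hang it on the stud

ROBOT

A 6-joint arm with a two-finger parallel gripper is mounted at the origin on the work surface. World frame = base frame: x ahead of the robot, y to its left, z up, the work surface at z = 0. Lengths are in mm, angles in rad, forces in N, time in s.
With the tool pointing down it reaches from about 250 to 800 mm from the base axis. Payload 8.5 kg.
Tool frame: the origin (TCP) lies where the fingers leave the gripper's body, on its centre line; the fingertips stand 73 mm ahead of it and the grasp point (between the pads) lies 54 mm ahead of it; z points along the fingers, y is the line along which they close (so a half turn about z gives the same grasp; the last joint's range is limited). The gripper opens to 85 mm and grips with 20 to 120 N. Pads are 22 mm wide; open, the fingers measure 114 mm over their backs; the gripper's body (76 mm by 85 mm) begins 54 mm behind the grasp point. The pads swing forward as they close: fully open they stand 13 mm farther back than shut.
Start: joints at [-1.168, 0.238, -0.013, 1.319, 0, 1.571], TCP at [205.782, -482.95, 303.876] pointing down, gripper open.
Joint ranges: [-2.66, 2.66], [-1.03, 1.9], [-1.14, 1.46], [-1.82, 2.27], [-1.45, 1.34], [-3.14, 3.14]. Speed limits (rad/s): [2.22, 2.22, 2.79, 3.14, 3.14, 3.14].

INTERFACE

Orientations are given as a unit quaternion [w, x, y, z].
In Python, from workcell import r gives the robot as it stands.
- The arm moves only by the shell command python3 -m inch 'ROWS' [OPENING] [FORCE]. ROWS is JSON, a list of rows, each a list of 6 numbers: the shift along the tool's x, y, z in m, then the turn, a rotation vector about the tool's x, y, z in rad. In form: [[dx, dy, dz, ax, ay, az], ...]. A call has 1 to 12 rows; each row is the pose to reach, as a shift and turn from the pose commanded when the call began, along the tool's axes at that moment; what a row does not reach only later rows make up. A row lasts 1/8 s, in which the tool goes at most 62.5 mm and 10.7 degrees, less where a joint would pass 70% of its speed; a pose out of reach is approached as far as the arm can. A call with a gripper value outside its range is refused whole. OPENING is the opening, from 0 (shut) to 1 (fully open), set as the call begins (- or left out, the last holds). The fingers move at their own pace and stop on an object; FORCE is the grip in N (left out, the last holds). Time passes only in rows, so rows that repeat a pose let the fingers close. It gives the time, the measured TCP pose, the force, the opening and the grip force at its end, in the units of the state.
- r.read_state(): the state, without advancing time (a new reading comes with each control period).
- r.read_camera(name): name is "scene" or "top" or "wrist"; returns a dict with "color" (480x640x3 uint8, blue, green, red), "intrinsics" (3x3 intrinsics, pixels), "extrinsics" (4x4, takes a point from world to camera coordinates); the wrist camera has in their place "tool_from_camera" (4x4, takes a point from camera to tool coordinates, whose origin is the TCP and whose axes are the flange's). Camera axes: x right, y down, z forward; pixel columns grow to the right and rows downward; lengths in mm; the calibration is good to about 2 mm. A picture is of the moment at which its call begins: read the wrist's pose just before it. There is no depth.
- r.job_done(): hands the job in; it is judged then, once.
Trained networks look in a picture, given as the dict that the camera call returned (one of the last four; its "shot" number tells which), for a name from the list of things; names that differ only in an ending like _2 or _b are one class to them, and where a whole thing is asked for, a point or a joint stands for the part that bears it (a point fixed in the world has none). Each returns a list of dicts, best first, with "conf" (0 to 1); they miss things now and then, are a little off and sometimes report something else, mostly with a low value. They report only what shows in the picture. A call takes as long as a camera call.
- r.outline_of(target, picture): "mask" (480x640 bool, what is visible of it) and "extent" ([left, top, right, bottom] in pixels, round what is visible of it).
The state is a dict: "clock": time; "joint_pos": joint angles; "qd": joint speeds; "joint_torque": joint torques, N m; "eef_pos": TCP position; "tool_rot": TCP orientation; "ft_force": force on the tool from outside, world axes, zero at the start; "ft_torque": the same for the moment, N m; "finger_gap": finger opening in mm; "grasp_force": force on a finger pad.
Only numpy, scipy, OpenCV 4.12 (cv2) and the standard library are available. Lean on these libraries where they do the work, as an engineer would, in place of code of your own. Each camera call takes 0.05 s, during which the arm holds its last target. There are 200 camera calls.

TASK

One of the two round covered tins hides the shelf bracket with a keyhole in its back plate (the other holds a bracket without one): lift the covers as needed to find it, standing any cover you take off upright on the bench or back on its base. Hang the keyhole bracket level on the stud of the upright panel: back plate towards the panel, big end of the keyhole over the stud head, then slide it down until the stud is fully home in the narrow end of the slot, and let go. Leave the other things on the bench where they are.

Things in the scene. Friction and masses are not known exactly. Their poses are not given: they have to be found in the camera images.
- panel: White upright panel, fixed, 160 wide (its y), 155 tall, 12 thick, on a foot that runs 62 mm back from the front face (its +x side), with two slanting struts behind. Origin: foot of the front face at mid width, on the bench. Its -x axis points out of the front face, away from the robot, give or take 0.35 rad (its yaw is near pi); z up. It is reached over its top from the robot's side.
- stud (a point): Point on the level stud's axis, 4 mm in front of the panel's front face, 140 mm above the bench; axes as the panel's. The steel stud has a 6 mm diameter shank, and a 14 mm diameter, 5 mm thick head with a bevelled nose: between panel face and head is a gap of 8 mm, the nose ends 13 mm from the panel face.
- keyhole_bracket: The aluminium bracket to hang, 0.08 to 0.17 kg, standing upright inside one of the two tins (which one changes), its yaw within 0.6 rad of pi. Shelf 58 (x) by 52 (y) by 6 mm; back plate 52 wide, 66 tall, 5 thick, upright at its +x edge (x from +24 to +29 mm; the rear face at +29 goes against the panel). Origin: centre of the shelf's underside, z up. Hung, its axes are the panel's.
- keyhole_big (a point): Centre of the keyhole's big, eight-sided end, 22 mm across flats, in mid plate thickness: bracket (26.5, 0, 32) mm. Coinciding with point stud when the head has been passed through. The plate above it has the slot, 9 mm wide.
- keyhole_end (a point): Where the stud's axis lies when home in the upper, narrow end of the keyhole: mid plate thickness, bracket (26.5, 0, 52) mm, 20 mm above keyhole_big. When hung it coincides with point stud to within about 3 mm.
- rib (a point): The bracket's grip is an upright rib on its shelf: 14 mm thick in y, x from -29 to +8 mm, top at z 46 mm, clear of the plate above z 18 mm. This point is the middle of the grip on the bracket's rib: bracket (-10, 0, 36) mm; pinch it across y from above.
- screw_bracket: The other bracket, not to be hung, in the other tin: same shelf, back plate only 46 mm tall without keyhole, two side cheeks and no middle rib. Origin as above.
- cover1: Loose round grey tin cover, open below, 100 mm outer diameter, 92 inside, 84 tall, 4 mm wall, 0.15 kg, with a round black knob, 24 mm diameter, from z 84 to 112 mm above its rim. Origin: centre of its lower rim, z up. At the start it stands on tin_base1 or tin_base2, over a bracket; lift it 80 mm or more straight up to clear the bracket.
- cover2: The second cover, exactly like cover1.
- tin_base1: Fixed round grey tin base, 112 mm diameter: the cover's rim stands on its edge 6 mm above the bench, the bracket on its raised middle 9 mm above the bench (87 mm diameter). Origin: underside centre. The bench straight in front of the robot between the bases (x 0.36 to 0.48, |y| under 0.06) is empty.
- tin_base2: The second base, exactly like tin_base1.
- dish_a: glass dish with lid, loose, 90 mm diameter, 16 tall; bystander. Origin: underside centre.
- dish_b: glass dish with lid, loose, 90 mm diameter, 16 tall; bystander. Origin: underside centre.
- dish_small: glass dish with lid, loose, 56 mm diameter, 13 tall; bystander. Origin: underside centre.
- jar: Glass jar with lid, 52 mm diameter, 70 tall; bystander. Origin: underside centre.
- bottle: Amber bottle, 60 mm diameter, 130 tall; bystander. Origin: underside centre.
- screwdriver: Screwdriver lying on the bench along its x; bystander.
- cup: White cup, 72 mm diameter, 80 tall; bystander. Origin: underside centre.

How it is judged:
By the outcome, as a careful person would: the job done as asked, in the order asked, and still so for the second after the job is handed in, with the robot touching nothing.
It also fails if it takes over 61 s, if anything falls off the work surface, if the arm or the gripper's body presses on something with over 40 N, if the wrist force passes 120 N, or if a joint passes its speed limit or range.

## Working session

There is one attempt and no reset: what is moved stays moved. The work goes in short steps, Python scripts to look and compute and a shell command to move; the robot and the scene stay as the last step left them, time stands still between calls to the robot, and variables do not carry over. Pictures are saved under pics/ and viewed, at most 13 in all, crops included, and the job is handed in when it is done.

```bash
ls; mkdir -p pics; cat > h.py <<'E'
import numpy as np, cv2
from workcell import r
from scipy.spatial.transform import Rotation as R
def tool():
    s=r.read_state(); q=s["tool_rot"]
    T=np.eye(4);T[:3,:3]=R.from_quat([q[1],q[2],q[3],q[0]]).as_matrix();T[:3,3]=s["eef_pos"];return T
def cam(name):
    T=tool(); p=r.read_camera(name)
    K=np.array(p["intrinsics"])
    E=np.array(p["extrinsics"]) if "extrinsics" in p else np.linalg.inv(T@np.array(p["tool_from_camera"]))
    return p,K,E
def onplane(K,E,uv,z):
    d=E[:3,:3].T@np.linalg.inv(K)@[uv[0],uv[1],1]; c=-E[:3,:3].T@E[:3,3]
    return c+d*(z-c[2])/d[2]
def proj(K,E,P):
    c=E[:3,:3]@np.array(P,float)+E[:3,3]; u=K@c; return u[:2]/u[2]
E
python3 - <<'E'
from h import *
print(tool())
ims=[]
for n in("scene","top"):
    p,K,E=cam(n); print(n,K.tolist(),(-E[:3,:3].T@E[:3,3]).round(),E[:3,:3].round(2).tolist())
    ims.append(p["color"]); cv2.imwrite(f"pics/{n}.png",p["color"])
    for t in("cover1","tin_base1","panel","dish_a","jar","bottle","cup","screwdriver","dish_small"):
        for o in r.outline_of(t,p)[:3]:
            e=o["extent"];print(t,round(o["conf"],2),[round(x) for x in e],onplane(K,E,((e[0]+e[2])/2,(e[1]+e[3])/2),{'cover1':60}.get(t,0)).round())
E
```

```text
pics
[[ 9.19988405e-01  3.91945142e-01 -5.83614670e-04  2.05663992e+02]
 [ 3.91945577e-01 -9.19987404e-01  1.35679170e-03 -4.82687903e+02]
 [-5.13022865e-06 -1.47697782e-03 -9.99998909e-01  3.03255139e+02]
 [ 0.00000000e+00  0.00000000e+00  0.00000000e+00  1.00000000e+00]]
scene [[536.9542266393075, 0.0, 320.43082077627827], [0.0, 536.9542266393075, 233.57709451821722], [0.0, 0.0, 1.0]] [1442. -575.  784.] [[0.58, 0.81, -0.01], [0.44, -0.32, -0.84], [-0.69, 0.48, -0.54]]
cover1 0.71 [146, 260, 199, 320] [ 521. -315.   60.]
cover1 0.64 [369, 178, 408, 226] [509. 311.  60.]
cover1 0.28 [147, 300, 199, 321] [ 584. -339.   60.]
tin_base1 0.7 [147, 297, 198, 323] [ 511. -321.    0.]
tin_base1 0.5 [369, 217, 408, 228] [519. 307.   0.]
panel 0.74 [434, 203, 454, 233] [593. 447.   0.]
panel 0.6 [284, 210, 356, 273] [484. 101.   0.]
dish_a 0.74 [223, 327, 266, 358] [ 694. -241.    0.]
dish_a 0.66 [422, 240, 461, 263] [703. 322.   0.]
dish_a 0.52 [148, 304, 198, 322] [ 522. -324.   -0.]
jar 0.7 [436, 203, 455, 232] [594. 454.   0.]
bottle 0.9 [132, 312, 171, 376] [ 586. -397.    0.]
bottle 0.4
[... 472 characters left out ...]
45, 234, 288] [501. 328.  60.]
cover1 0.35 [422, 247, 456, 283] [ 490. -286.   60.]
tin_base1 0.64 [205, 254, 236, 293] [487. 313.   0.]
tin_base1 0.5 [423, 247, 456, 284] [ 496. -300.    0.]
panel 0.95 [284, 212, 348, 264] [582.  43.   0.]
dish_a 0.7 [404, 176, 433, 211] [ 703. -254.    0.]
dish_a 0.65 [204, 185, 236, 213] [702. 319.   0.]
dish_a 0.54 [284, 216, 350, 262] [580.  39.   0.]
jar 0.7 [172, 215, 193, 236] [628. 425.   0.]
jar 0.57 [137, 280, 171, 309] [433. 499.   0.]
bottle 0.92 [466, 196, 492, 224] [ 652. -422.    0.]
cup 0.66 [137, 280, 170, 307] [436. 500.   0.]
screwdriver 0.93 [496, 240, 511, 308] [ 468. -474.    0.]
dish_small 0.65 [363, 171, 384, 189] [ 747. -126.    0.]
```

```bash
python3 - <<'E'
import cv2,numpy as np
a=cv2.imread('pics/scene.png')[150:390,60:470];b=cv2.imread('pics/top.png')[150:320,120:530]
a=cv2.resize(a,None,fx=1.6,fy=1.4);b=cv2.resize(b,(a.shape[1],255))
cv2.imwrite('pics/c1.png',np.vstack([a,b]))
E
```

```text
(no output)
```

View pics/c1.png

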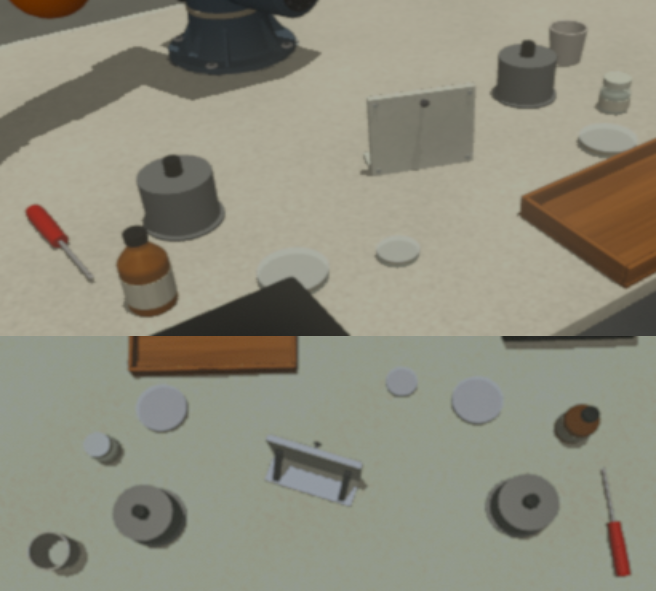

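```bash
cat >> h.py <<'E'
def tri(cs,uvs):
    A=[];b=[]
    for (K,E),uv in zip(cs,uvs):
        d=E[:3,:3].T@np.linalg.inv(K)@[uv[0],uv[1],1];d/=np.linalg.norm(d);c=-E[:3,:3].T@E[:3,3]
        M=np.eye(3)-np.outer(d,d);A.append(M);b.append(M@c)
    return np.linalg.lstsq(np.vstack(A),np.hstack(b),rcond=None)[0]
E
python3 - <<'E'
from h import *
cs=[cam(n)[1:] for n in("scene","top")]
for n,a,b in[("knobR",(168.1,267.9),(451.9,260)),("knobL",(390,184.3),(208.1,267.3)),("stud",(325.6,223.6),(318.1,222)),("cornL",(356.9,212.9),(287.5,217.3)),("cornR",(290,221.4),(346.3,236))]:
    P=tri(cs,(a,b));print(n,P.round(),onplane(*cs[0],a,P[2]).round(),onplane(*cs[1],b,P[2]).round())
T=tool();print((T[:3,:3].T@(np.array([500,-308,303])-T[:3,3])).round())
print(np.array(r.read_camera("wrist")["tool_from_camera"]).round(2).tolist())
E
```

```text
knobR [ 499. -310.  104.] [ 500. -308.  104.] [ 498. -311.  104.]
knobL [495. 323. 104.] [496. 326. 104.] [494. 322. 104.]
stud [601.  32. 139.] [601.  33. 139.] [600.  31. 139.]
cornL [614. 111. 146.] [615. 113. 146.] [613. 109. 146.]
cornR [561. -38. 151.] [561. -37. 151.] [560. -40. 151.]
[339. -46.   1.]
[[-0.0, -0.95, -0.31, 77.93], [1.0, -0.0, -0.0, -0.03], [-0.0, -0.31, 0.95, -71.04], [0.0, 0.0, 0.0, 1.0]]
```

```bash
python3 -m inch '[[0.339,-0.045,0.04,0,0,0],[0.339,-0.045,0.04,0,0,0],[0.339,-0.045,0.04,0,0,0],[0.339,-0.045,0.04,0,0,0],[0.339,-0.045,0.04,0,0,0],[0.339,-0.045,0.04,0,0,0],[0.339,-0.045,0.04,0,0,0]]' 1
cat > look.py <<'E'
import sys
from h import *
name=sys.argv[1]; p,K,E=cam("wrist"); cv2.imwrite(f"pics/{name}.png",p["color"]); np.savez(f"pics/{name}.npz",K=K,E=E)
T=tool()
print("T",T[:3,3].round(1),"Rx",T[:3,0].round(3),"Ry",T[:3,1].round(3),"z",T[:3,2].round(3))
for a in sys.argv[2:]:
    t,z=a.split(":")
    for o in r.outline_of(t,p)[:2]:
        e=o["extent"];m=o["mask"];ys,xs=np.nonzero(m)
        u=((e[0]+e[2])/2,(e[1]+e[3])/2)
        P=onplane(K,E,u,float(z));print(t,round(o["conf"],2),e,P.round(),"tool",(T[:3,:3].T@(P-T[:3,3])).round())
E
python3 look.py w1 cover1:60 tin_base1:3
```

```text
clock: 2.02
eef_pos: [501.7, -307.1, 263.1]
tool_rot: [-0.0, 0.979, 0.202, -0.0]
ft_force: [-0.4, -0.3, 0.8]
finger_gap: 85.4
grasp_force: 0.0
T [ 500.6 -307.9  263.4] Rx [ 0.919  0.394 -0.001] Ry [ 0.394 -0.919 -0.001] z [-0.001  0.    -1.   ]
cover1 0.63 [256.0, 161.7, 390.9, 300.4] [ 497. -311.   60.] tool [ -4.   2. 203.]
tin_base1 0.77 [268.6, 151.6, 375.2, 197.0] [ 532. -295.    3.] tool [ 34.   1. 260.]
```

View pics/w1.png

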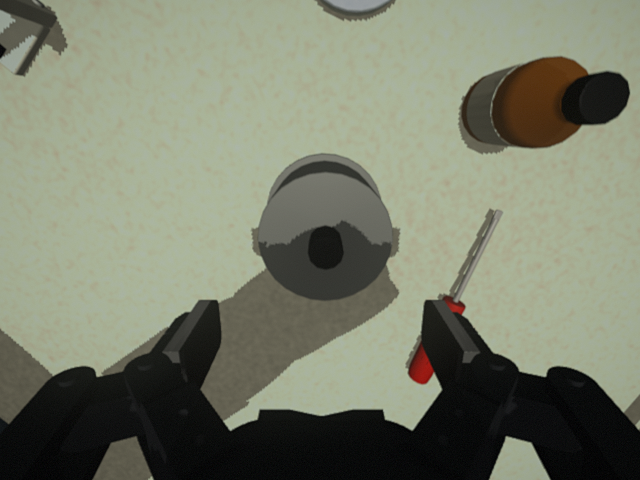

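```bash
python3 -m inch '[[-0.002,0.002,0.06,0,0,0],[-0.002,0.002,0.095,0,0,0],[-0.002,0.002,0.095,0,0,0]]' 1
python3 -m inch '[[0,0,0,0,0,0],[0,0,0,0,0,0],[0,0,0,0,0,0],[0,0,0,0,0,0],[0,0,0,0,0,0]]' 0 60
python3 -m inch '[[0,0,-0.05,0,0,0],[0,0,-0.11,0,0,0],[0,0,-0.15,0,0,0],[0,0,-0.15,0,0,0]]'
python3 - <<'E'
from h import *
p,K,E=cam("scene");cv2.imwrite("pics/s2.png",p["color"])
q,K2,E2=cam("top");cv2.imwrite("pics/t2.png",q["color"])
for P in(p,q):
  for t in("keyhole_bracket","screw_bracket"):
    for o in r.outline_of(t,P)[:2]: print(t,o["conf"],o["extent"])
c=proj(K,E,(499,-310,40)).astype(int);print(c)
cv2.imwrite("pics/s2c.png",cv2.resize(p["color"][c[1]-60:c[1]+50,c[0]-70:c[0]+70],None,fx=4,fy=4,interpolation=2))
E
```

```text
clock: 2.55
eef_pos: [496.7, -311.4, 167.0]
tool_rot: [-0.002, 0.98, 0.199, -0.002]
ft_force: [-0.0, -0.2, 0.5]
finger_gap: 85.3
grasp_force: 0.0
clock: 3.18
eef_pos: [499.3, -311.4, 170.0]
tool_rot: [0.0, 0.98, 0.2, 0.001]
ft_force: [-1.8, 1.9, 6.4]
finger_gap: 22.1
grasp_force: 58.4
clock: 3.68
eef_pos: [499.9, -311.8, 322.5]
tool_rot: [0.002, 0.98, 0.2, 0.002]
ft_force: [0.6, -0.2, -2.0]
finger_gap: 21.9
grasp_force: 59.7
keyhole_bracket 0.88 [155.4, 271.4, 184.6, 311.8]
screw_bracket 0.25 [79.9, 294.0, 119.0, 348.0]
keyhole_bracket 0.52 [432.7, 260.5, 445.5, 273.6]
keyhole_bracket 0.45 [209.5, 249.8, 235.6, 292.3]
[172 291]
```

View pics/s2c.png

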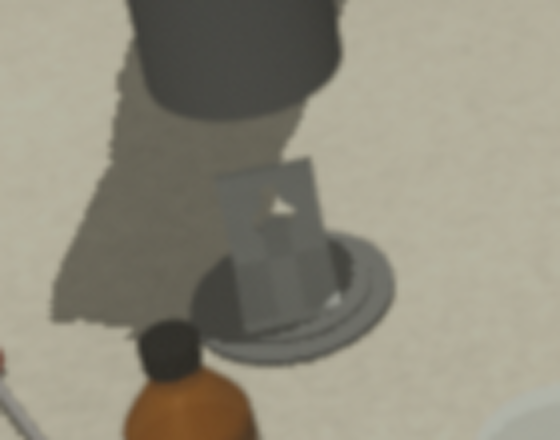

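```bash
python3 -m inch '[[-0.025,-0.056,0,0,0,0],[-0.05,-0.112,0,0,0,0],[-0.072,-0.163,0,0,0,0],[-0.072,-0.163,0.05,0,0,0],[-0.072,-0.163,0.10,0,0,0],[-0.072,-0.163,0.14,0,0,0],[-0.072,-0.163,0.154,0,0,0],[-0.072,-0.163,0.156,0,0,0]]'
python3 -m inch '[[0,0,0,0,0,0],[0,0,0,0,0,0],[0,0,0,0,0,0]]' 1
python3 -m inch '[[0,0,-0.05,0,0,0],[0,0,-0.09,0,0,0],[0.04,0.08,-0.12,0,0,0],[0.06,0.14,-0.12,0,0,0],[0.06,0.163,-0.12,0,0,0],[0.06,0.163,-0.12,0,0,0]]'
python3 look.py w3 keyhole_bracket:30 cover1:45 rib:55 tin_base1:6
```

```text
clock: 4.97
eef_pos: [368.0, -188.9, 162.2]
tool_rot: [-0.001, 0.98, 0.2, -0.001]
ft_force: [-6.2, 5.4, 22.1]
finger_gap: 22.2
grasp_force: 67.7
clock: 5.35
eef_pos: [368.8, -189.5, 162.8]
tool_rot: [-0.0, 0.98, 0.2, -0.0]
ft_force: [0.3, 0.6, 0.5]
finger_gap: 75.0
grasp_force: 0.0
clock: 6.1
eef_pos: [489.7, -318.6, 281.6]
tool_rot: [0.0, 0.98, 0.199, -0.0]
ft_force: [0.1, 1.0, -0.8]
finger_gap: 85.2
grasp_force: 0.0
T [ 488.4 -317.1  281.7] Rx [ 0.92   0.391 -0.001] Ry [ 0.391 -0.92  -0.001] z [-0.001  0.001 -1.   ]
keyhole_bracket 0.62 [273.1, 153.2, 360.6, 251.1] [ 495. -312.   30.] tool [  9.  -2. 252.]
cover1 0.79 [62.8, 215.9, 212.1, 344.3] [ 360. -181.   45.] tool [ -65. -175.  237.]
cover1 0.2 [445.2, 32.4, 597.3, 124.3] [ 657. -424.   45.] tool [114. 165. 236.]
rib 0.25 [272.0, 151.5, 362.1, 253.8] [ 500. -311.   55.] tool [ 14.  -1. 227.]
tin_base1 0.62 [261.8, 132.0, 375.4, 243.8] [ 505. -310.    6.] tool [ 18.   0. 276.]
```

View pics/w3.png

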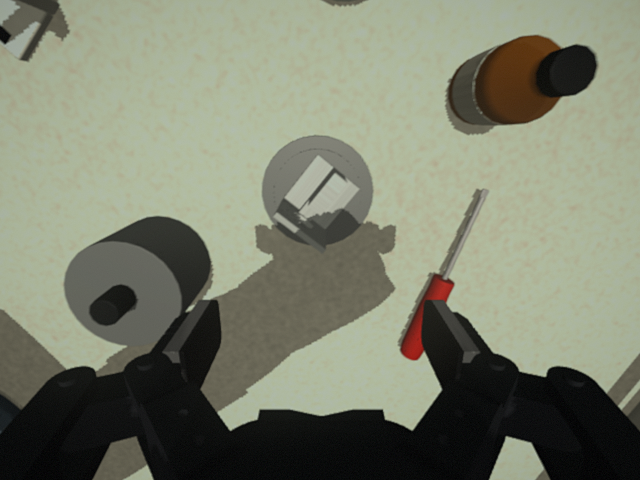

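```bash
python3 - <<'E'
import cv2
a=cv2.imread('pics/w3.png')[130:260,250:390]
cv2.imwrite('pics/w3c.png',cv2.resize(a,None,fx=4,fy=4,interpolation=2))
E
```

```text
(no output)
```

View pics/w3c.png

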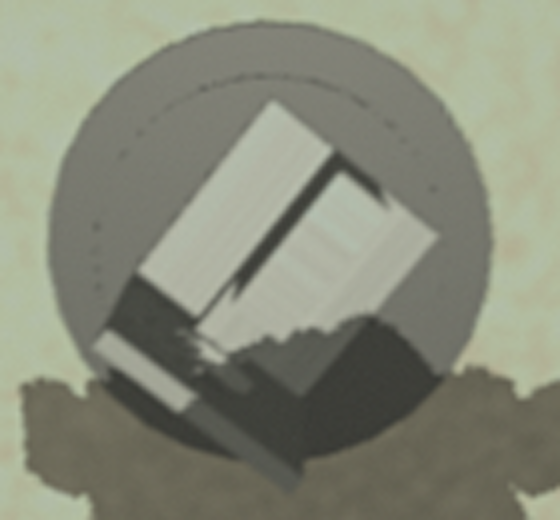

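```bash
cat > fit.py <<'E'
from h import *
from scipy.optimize import least_squares
def fit(K,E,pts,uv,x0,z):
    W=lambda p:[(R.from_euler('z',p[2]).apply(b)+[p[0],p[1],z]) for b in pts]
    f=lambda p:np.ravel([proj(K,E,w)-u for w,u in zip(W(p),uv)])
    s=least_squares(f,x0);return s.x,s.fun
E
python3 - <<'E'
from fit import *
d=np.load('pics/w3.npz');K,E=d['K'],d['E']
pts=[(-29,-26,6),(-29,26,6),(29,-26,66),(29,26,66),(24,-26,66),(24,26,66)]
uv=np.array([(273,100),(438,235),(93,350),(295,490),(110,330),(305,468)])/4+[250,130]
x,f=fit(K,E,pts,uv,[498,-311,3.1],9);print(x,f.round(1))
rib=R.from_euler('z',x[2]).apply((-10,0,36))+[x[0],x[1],9]
T=tool();print(rib,(T[:3,:3].T@(rib-T[:3,3])).round(1))
# tool yaw: Rx dir ; want tool y along bracket y (mod pi)
a=np.arctan2(T[1,0],T[0,0]);print("tool yaw",a,"bracket-tool",(x[2]-a-np.pi+np.pi/2)%np.pi-np.pi/2, r.read_state()["joint_pos"])
E
```

```text
[ 500.64520938 -313.42041009    2.87552644] [-0.6 -0.9  0.2 -0.9  0.4 -0.7 -0.5  0.8 -0.2 -0.4  0.6  2. ]
[ 510.29333638 -316.04979125   45.        ] [ 20.8   9.9 238. ]
tool yaw 0.40317694150376665 bracket-tool -0.6692431570382316 [-5.74214577e-01  3.40920800e-01  7.88510541e-02  1.30911670e+00
  1.51147043e-04  2.16420112e+00]
```

```bash
python3 -m inch '[[0.021,0.010,0.05,0,0,-0.18],[0.021,0.010,0.08,0,0,-0.36],[0.021,0.010,0.08,0,0,-0.54],[0.021,0.010,0.08,0,0,-0.72],[0.021,0.010,0.08,0,0,-0.9],[0.021,0.010,0.08,0,0,-1.08],[0.021,0.010,0.08,0,0,-1.26],[0.021,0.010,0.08,0,0,-1.44],[0.021,0.010,0.08,0,0,-1.62],[0.021,0.010,0.08,0,0,-1.8],[0.021,0.010,0.08,0,0,-1.98],[0.021,0.010,0.08,0,0,-2.16]]'
python3 -m inch '[[0,0,0,0,0,-0.18],[0,0,0,0,0,-0.312],[0,0,0,0,0,-0.312],[0,0,0,0,0,-0.312]]'
python3 -c "
from h import *
T=tool();rib=np.array([510.3,-316,45]);print(T[:3,3],(T[:3,:3].T@(rib-T[:3,3])).round(1),np.arctan2(T[1,0],T[0,0]),T[:3,2],r.read_state()['joint_pos'])"
```

```text
clock: 7.85
eef_pos: [510.7, -316.1, 203.6]
tool_rot: [0.0, 0.282, 0.959, -0.0]
ft_force: [0.7, -0.8, -0.2]
finger_gap: 85.7
grasp_force: 0.0
clock: 8.35
eef_pos: [511.0, -316.5, 203.3]
tool_rot: [0.0, 0.134, 0.991, -0.0]
ft_force: [0.1, -0.6, -0.3]
finger_gap: 85.4
grasp_force: 0.0
[ 510.99189474 -316.54995763  203.30272123] [  0.9   0.4 158.3] 2.8722828561676264 [ 3.64567161e-04 -1.53605836e-04 -9.99999922e-01] [-5.54644944e-01  4.14470729e-01 -1.63171204e-02  1.13961767e+00
  6.14177997e-05 -2.85335124e-01]
```

```bash
python3 -m inch '[[0.001,0,0.05,0,0,0],[0.001,0,0.09,0,0,0],[0.001,0,0.104,0,0,0],[0.001,0,0.104,0,0,0]]'
python3 -m inch '[[0,0,0,0,0,0],[0,0,0,0,0,0],[0,0,0,0,0,0],[0,0,0,0,0,0],[0,0,0,0,0,0]]' 0 90
python3 -m inch '[[0,0,-0.03,0,0,0],[0,0,-0.08,0,0,0],[0,0,-0.13,0,0,0],[0,0,-0.15,0,0,0],[0,0,-0.15,0,0,0]]'
python3 -c "
from h import *
cs=[]
for n in('scene','top'):
    p,K,E=cam(n);cv2.imwrite('pics/%s3.png'%n,p['color']);np.savez('pics/%s3.npz'%n,K=K,E=E);cs.append(p['color'])
a=cv2.resize(cs[0][195:285,270:370],(800,360)) if 0 else cv2.resize(cs[0][195:285,270:370],None,fx=4,fy=4,interpolation=2)
b=cv2.resize(cs[1][200:275,270:370],None,fx=4,fy=4,interpolation=2)
c=cv2.resize(cs[0][215:335,120:220],None,fx=3,fy=3,interpolation=2)
o=np.zeros((660,800,3),np.uint8)[:600];o[:300]=0
o=np.zeros((600,800,3),np.uint8);o[:360,:400]=a;o[:300,400:]=b;o[300:600,450:750]=c[:300]
cv2.imwrite('pics/c3.png',o)"
```

```text
clock: 8.85
eef_pos: [510.0, -316.5, 98.7]
tool_rot: [-0.001, 0.133, 0.991, 0.0]
ft_force: [1.7, -0.2, 0.4]
finger_gap: 85.3
grasp_force: 0.0
clock: 9.48
eef_pos: [510.5, -316.8, 99.6]
tool_rot: [0.0, 0.133, 0.991, -0.0]
ft_force: [-0.7, 0.8, 5.9]
finger_gap: 12.3
grasp_force: 88.4
clock: 10.1
eef_pos: [510.7, -317.0, 250.2]
tool_rot: [0.001, 0.133, 0.991, -0.001]
ft_force: [0.1, 0.7, -2.8]
finger_gap: 12.5
grasp_force: 87.7
```

View pics/c3.png

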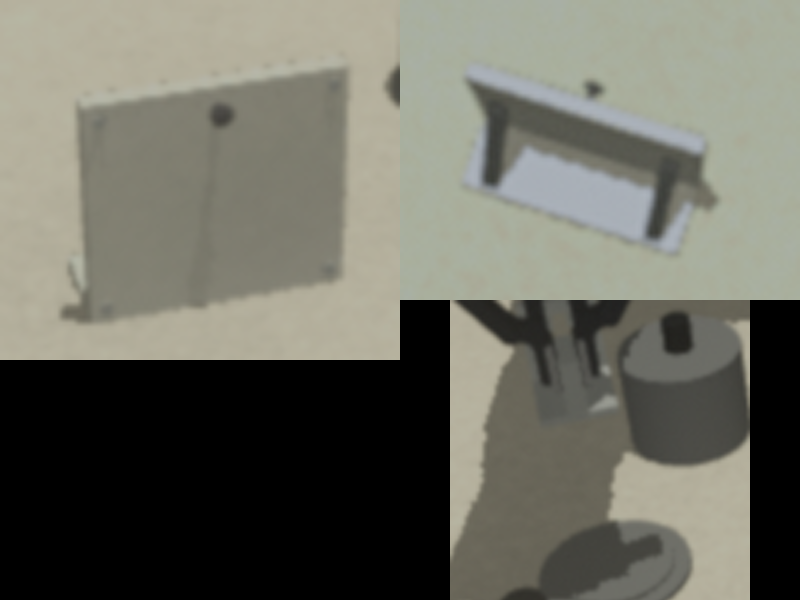

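```bash
python3 - <<'E'
from fit import *
ds=[np.load(f'pics/{n}3.npz') for n in('scene','top')]
o=[np.array((270,195)),np.array((270,200))]
obs=[(0,(0,80,155),(82,108)),(0,(0,-80,155),(346,70)),(0,(0,-80,0),(341,277)),(0,(0,80,0),(88,321)),(0,(-11,0,140),(222,115)),
(1,(0,-80,155),(72,64)),(1,(0,80,155),(305,137)),(1,(-11,0,140),(193,87))]
def f(p,full=obs): return np.ravel([proj(ds[c]['K'],ds[c]['E'],R.from_euler('z',p[2]).apply(b)+[p[0],p[1],0])-(np.array(u)/4+o[c]) for c,b,u in full])
for sub in(obs,obs[:5],obs[5:]):
    s=least_squares(lambda p:f(p,sub),[588,36,2.8]).x
    print(s, f(s,sub).round(1), (R.from_euler('z',s[2]).apply((-4,0,140))+[s[0],s[1],0]).round(1))
E
```

```text
[591.0526539   34.94270939   2.80049776] [-1.2 -0.9  0.3 -2.1 -0.1  0.5 -0.   0.9 -0.5 -0.  -1.3 -1.2  0.4 -0.2
 -0.1 -0.3] [594.8  33.6 140. ]
[592.3800725   34.92673041   2.79311921] [-1.  -0.8  0.8 -1.7  0.3  0.9  0.2  1.1 -0.2  0.2] [596.1  33.6 140. ]
[589.56622053  34.05780516   2.80849119] [-1.  -0.4  0.8  0.2  0.2  0.3] [593.3  32.7 140. ]
```

```bash
python3 -m inch '[[-0.03,0.05,0,0,0,0.03],[-0.06,0.10,0,0,0,0.074],[-0.075,0.155,0,0,0,0.074],[-0.075,0.21,0,0,0,0.074],[-0.075,0.265,0,0,0,0.074],[-0.07,0.315,0.02,0,0,0.074],[-0.06,0.355,0.04,0,0,0.074],[-0.06,0.355,0.052,0,0,0.074],[-0.06,0.355,0.052,0,0,0.074]]'
python3 - <<'E'
from h import *
T=tool();s=r.read_state();print(T[:3,3],np.arctan2(T[1,0],T[0,0]),T[:3,2],s["joint_pos"])
cs=[]
for n in('scene','top'):
    p,K,E=cam(n);np.savez('pics/%s4.npz'%n,K=K,E=E);cs.append(p['color'])
o=np.zeros((600,800,3),np.uint8)
o[:600,:400]=cv2.resize(cs[0][165:285,280:360],None,fx=5,fy=5,interpolation=2)
o[:500,400:]=cv2.resize(cs[1][180:280,280:360],None,fx=5,fy=5,interpolation=2)
cv2.imwrite('pics/c4.png',o)
E
```

```text
clock: 11.32
eef_pos: [660.6, 9.8, 194.5]
tool_rot: [-0.002, 0.169, 0.986, -0.001]
ft_force: [-0.5, -0.3, -1.9]
finger_gap: 12.5
grasp_force: 88.0
[660.60430788   9.79468213 194.49613226] 2.801281849705383 [-4.19898599e-03 -2.95770803e-04 -9.99991140e-01] [ 1.49084100e-02  5.21389561e-01  1.40835166e-01  1.19444487e+00
 -2.33140051e-04  3.55216461e-01]
```

View pics/c4.png

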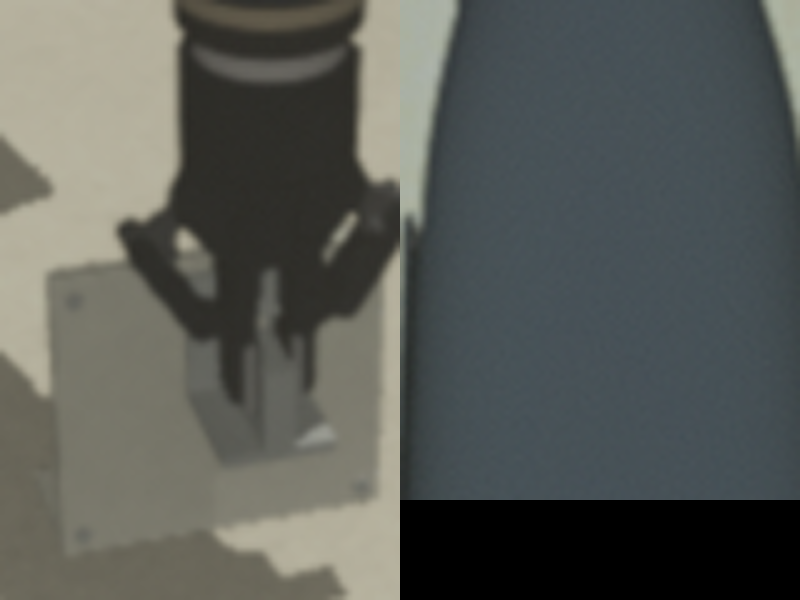

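```bash
python3 look.py w5 stud:140 keyhole_bracket:174; python3 - <<'E'
from h import *
d=np.load('pics/w5.npz');K,E=d['K'],d['E'];im=cv2.imread('pics/w5.png')
T=tool()
P=lambda b:T[:3,:3]@np.array([b[0]+10.4,-b[1],90.5-b[2]])+T[:3,3]
S=lambda b:R.from_euler('z',2.8005).apply(b)+[591,35,0]
for n,p in [("pl+",P((29,26,66))),("pl-",P((29,-26,66))),("nose",S((-13,0,140))),("studbase",S((0,0,140))),("ptop+",S((0,80,155))),("ptop0",S((0,0,155)))]: print(n,proj(K,E,p).round(1))
d=np.load('pics/scene4.npz');K,E=d['K'],d['E']
for b,u in[((-29,26,3),(222,462)),((-29,-26,3),(338,437)),((26.5,26,6),(187,395)),((-29,7,6),(250,448)),((-29,-7,6),(293,445))]:
    print(b,(proj(K,E,P(b))-np.array(u)/5-[280,165]).round(1))
for b,u in[((0,80,155),(47,270)),((0,80,0),(67,550)),((0,-80,0),(378,497))]:
    print('panel',b,(proj(K,E,S(b))-np.array(u)/5-[280,165]).round(1))
E
```

```text
T [661.8   8.7 197.1] Rx [-0.942  0.336 -0.   ] Ry [ 0.336  0.942 -0.   ] z [ 0. -0. -1.]
stud 0.85 [62.0, 32.4, 584.7, 178.1] [582.  38. 140.] tool [85.  1. 57.]
keyhole_bracket 0.75 [231.6, 208.4, 409.6, 381.6] [634.  19. 174.] tool [30. -0. 23.]
pl+ [232.8 264.8]
pl- [410.2 264.9]
nose [323.9 170.9]
studbase [323.9 133.6]
ptop+ [ 67.4 135.1]
ptop0 [324.2 134.6]
(-29, 26, 3) [-0.4 -0.6]
(-29, -26, 3) [-0.8  0.4]
(26.5, 26, 6) [-0.3 -2. ]
(-29, 7, 6) [ 2.4 -0.4]
(-29, -7, 6) [-0.  -0.9]
panel (0, 80, 155) [-0.1  2. ]
panel (0, 80, 0) [-1.4  1.2]
panel (0, -80, 0) [-0.4  0.3]
```

View pics/w5.png

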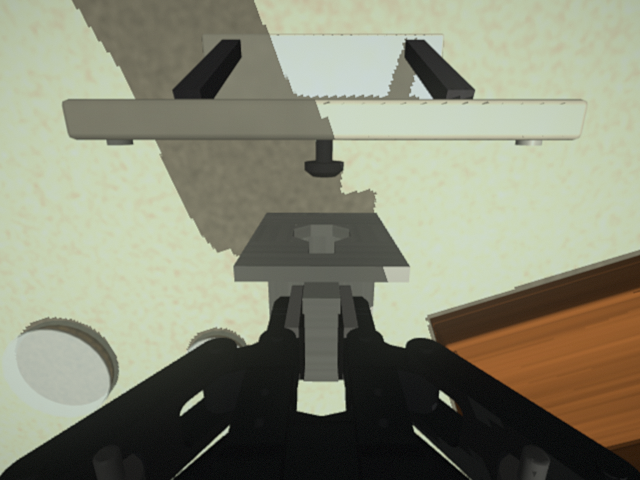

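```bash
python3 -m inch '[[0.006,0.001,-0.001,0,0,0],[0.012,0.001,-0.001,0,0,0],[0.018,0.001,-0.001,0,0,0],[0.024,0.001,-0.001,0,0,0],[0.029,0.001,-0.001,0,0,0],[0.032,0.001,-0.001,0,0,0],[0.033,0.001,-0.001,0,0,0],[0.033,0.001,-0.001,0,0,0]]'; python3 look.py w6; python3 -c "
import cv2;cv2.imwrite('pics/w6c.png',cv2.resize(cv2.imread('pics/w6.png')[120:320,200:440],None,fx=3,fy=3,interpolation=2))"
```

```text
clock: 12.58
eef_pos: [631.0, 21.9, 197.9]
tool_rot: [0.0, 0.17, 0.986, 0.0]
ft_force: [-0.0, 0.2, -2.0]
finger_gap: 12.4
grasp_force: 88.0
T [631.   21.9 197.9] Rx [-0.942  0.334 -0.   ] Ry [0.334 0.942 0.   ] z [ 0.  0. -1.]
```

View pics/w6c.png

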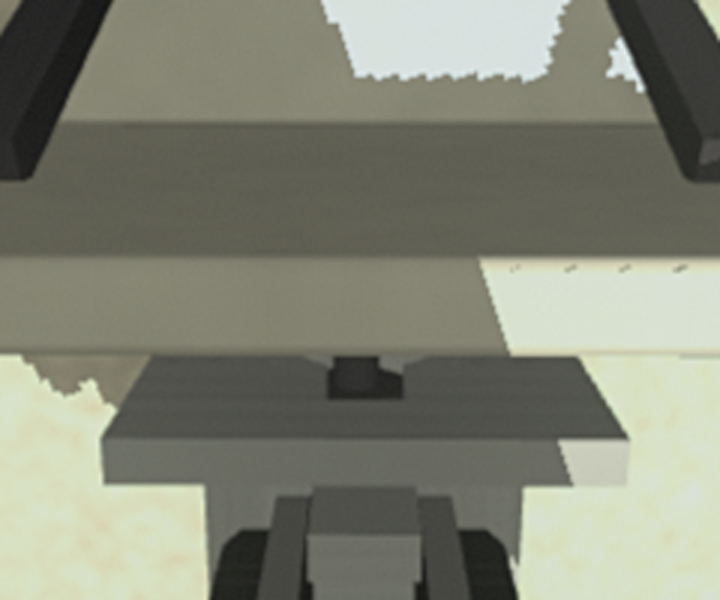

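```bash
python3 - <<'E'
from h import *
d=np.load('pics/w6.npz');K,E=d['K'],d['E'];T=tool();z=198
T[2,3]=z
for n,uv,h in(("plate",(321.8,265.7),z-24.5),("panel",(320,238.3),155),("shank",(318.7,246),143),("slot",(322,246),155)):
    P=onplane(K,E,uv,h);print(n,(T[:3,:3].T@(P-T[:3,3])).round(1))
E
```

```text
plate [38.4  0.2 24.5]
panel [40.9 -0.4 43. ]
shank [33.9 -1.  55. ]
slot [38.1  0.3 43. ]
```

```bash
python3 -m inch '[[0.001,-0.0012,0,0,0,0],[0.001,-0.0012,0.003,0,0,0],[0.001,-0.0012,0.007,0,0,0],[0.001,-0.0012,0.011,0,0,0],[0.001,-0.0012,0.015,0,0,0],[0.001,-0.0012,0.018,0,0,0],[0.001,-0.0012,0.018,0,0,0]]'; python3 look.py w7; python3 -m inch '[[0,0,0.001,0,0,0],[0,0,0.002,0,0,0],[0,0,0.002,0,0,0]]'
```

```text
clock: 13.5
eef_pos: [629.4, 21.1, 179.6]
tool_rot: [-0.0, 0.17, 0.986, -0.0]
ft_force: [-0.3, -0.1, -1.6]
finger_gap: 12.7
grasp_force: 88.0
T [629.5  21.1 179.8] Rx [-0.942  0.334  0.   ] Ry [0.334 0.942 0.   ] z [-0.  0. -1.]
clock: 13.92
eef_pos: [629.7, 21.1, 178.3]
tool_rot: [0.0, 0.17, 0.986, 0.0]
ft_force: [-0.1, -0.1, 2.0]
finger_gap: 12.6
grasp_force: 88.4
```

```bash
python3 -m inch '[[0,0,0.0005,0,0,0],[0,0,0.001,0,0,0],[0,0,0.001,0,0,0]]';python3 look.py w8; python3 -c "
import cv2;cv2.imwrite('pics/w8c.png',cv2.resize(cv2.imread('pics/w8.png')[120:320,200:440],None,fx=3,fy=3,interpolation=2))"
```

```text
clock: 14.3
eef_pos: [629.7, 21.2, 177.9]
tool_rot: [0.0, 0.17, 0.986, 0.0]
ft_force: [-3.0, -0.4, 8.0]
finger_gap: 12.8
grasp_force: 89.4
T [629.7  21.2 177.9] Rx [-0.942  0.334 -0.001] Ry [0.334 0.942 0.001] z [ 0.001  0.    -1.   ]
```

View pics/w8c.png

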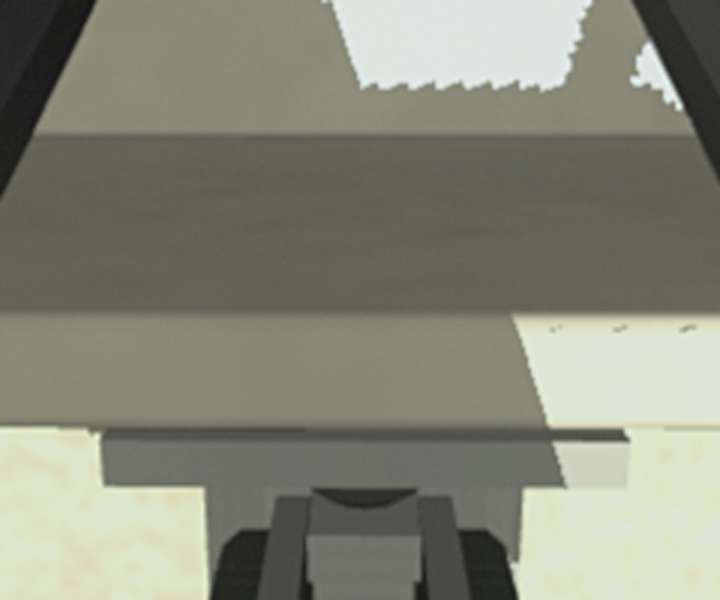

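```bash
python3 -m inch '[[0,0,0,0,0,0],[0,0,0,0,0,0],[0,0,0,0,0,0],[0,0,0,0,0,0]]' 0.6; python3 -m inch '[[0,0,-0.03,0,0,0],[0,0,-0.08,0,0,0],[0,0,-0.14,0,0,0],[-0.05,0.05,-0.18,0,0,0],[-0.05,0.11,-0.2,0,0,0],[-0.05,0.16,-0.2,0,0,0],[-0.05,0.2,-0.2,0,0,0],[-0.05,0.2,-0.2,0,0,0]]'
python3 - <<'E'
from h import *
p,K,E=cam("scene");q,_,_=cam("top")
o=np.zeros((600,800,3),np.uint8)
o[:480,:400]=cv2.resize(p["color"][175:295,270:370],None,fx=4,fy=4,interpolation=2)
o[:480,400:]=cv2.resize(q["color"][180:300,270:370],None,fx=4,fy=4,interpolation=2)
cv2.imwrite("pics/f.png",o)
P=R.from_euler('z',2.8005)
for b in [(-29,26,88),(-29,-26,88),(29,26,154),(29,-26,154)]:
    print(((proj(K,E,P.apply((b[0]-29-1.5,b[1],b[2]))+[592.5,34,0])-[270,175])*4).round())
E
```

```text
clock: 14.85
eef_pos: [629.5, 21.1, 176.7]
tool_rot: [-0.0, 0.17, 0.986, 0.0]
ft_force: [-0.5, -0.3, 0.2]
finger_gap: 51.4
grasp_force: 0.0
clock: 15.85
eef_pos: [744.3, 196.5, 374.2]
tool_rot: [-0.001, 0.168, 0.986, -0.0]
ft_force: [-0.7, -0.0, 0.6]
finger_gap: 51.1
grasp_force: 0.0
[201. 326.]
[289. 311.]
[171. 174.]
[259. 160.]
```

View pics/f.png

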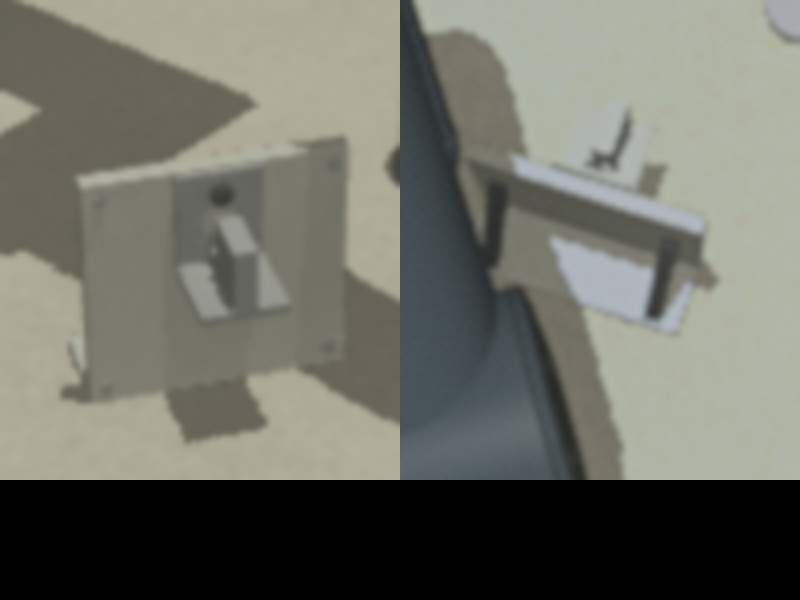

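The bracket hangs level with the stud head at the top of the slot. Its shelf corners, at about (203,321) and (289,303) in the picture, lie close to where they should be when it is fully home. The gripper is clear.

```bash
python3 -c "
from workcell import r
print(r.job_done())"
```

```text
the job is handed in; nothing more can be done
None
```

The keyhole bracket was in the right-hand tin and now hangs level on the stud, fully home in the narrow end of the slot. Its cover stands upright on the bench, the arm never went near the other tin or the bystanders, and I handed the job in at about 16 s.

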